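# Raise the viewing panel on the cam-lift stand

### The job

Take the tall white panel out of the rack, stand it on the ledge of the lift stand so that it leans back against the sloping rest, and let go of it while the ledge is still down. Then swing the cam lever up until the ledge is at its highest, which is when the lever stands straight up (it goes on past that, and the ledge sinks again), and hold it there: it springs back if released, so finish with the gripper still on the lever. Leave everything else on the table where it is.

Things in the scene. Friction and masses are not known exactly. Their poses are not given: they have to be found in the camera images.
- panel: the tall white laminate panel, a loose slab 10 (its x) by 110 (y) by 150 mm (z), about 0.2 kg, both faces alike. Origin: centre of its 10 x 110 mm underside; z runs up the panel, x is normal to its faces. It starts upright in a slot of the rack, underside 10 mm above the table, top edge at 160 mm.
- panel_top (a point): centre of the panel's top edge, 150 mm along its z from its origin
- rack: low wooden rack fixed to the table, 110 (x) by 130 (y) by 50 mm high, with two slots along its y at x = -25 and +25 mm, each 13 mm wide and 40 mm deep, open at the top and ends, floor 10 mm above the table. Origin: centre of its underside on the table. One slot holds the tall panel, the other the short board; which is which varies.
- short_board: a second white board, like the panel but only 85 mm tall (top edge at 95 mm), in the rack's other slot 50 mm from the panel; stays there. Origin: centre of its underside.
- stand: the lift stand, fixed to the table: wooden base 150 (x) by 250 (y) by 12 mm carrying the cradle on its -y half and the cam with its lever on its +y half. Origin: centre of its underside on the table. Its -x side is towards the robot, give or take its yaw.
- cradle: aluminium cradle that carries the panel and moves only up and down. Origin: on the top of its level ledge, midway along it, where the front (+x) face of the sloping rest meets it; 45 mm above the table when down, 17 mm higher at full lift. Axes as the stand's. The ledge is 124 mm wide (y); 36 mm before (+x) the origin stands a lip 10 mm high. The panel goes between rest and lip.
- rest_top (a point): middle of the upper end of the cradle's rest, on its front face: 95 mm up the slope from the cradle's origin. The rest is two bars 14 mm wide at y = -40 and +40 mm with a crossbar at 55 mm, leaning 0.30 rad from vertical towards the stand's -x (the robot's side). The panel leans on its +x face, top towards -x.
- pivot (a point): point fixed on the stand, on the cam lever's axis, in the plane in which its knob moves: 60 mm above the table. The axis runs along the stand's y.
- knob (a point): centre of the black barrel knob on the end of the lever: 24 mm diameter, 30 mm long along the stand's y, so its flat ends can be pinched from above; 130 mm from the pivot on a 10 mm steel rod. With the lever down it is 123 mm from the pivot towards the stand's -x and 41 mm above it.
- lever (a joint): cam lever angle, rad, about the stand's +y axis. 0 = down, where it rests; grows as the knob goes up and over to +x. 1.25 = straight up, ledge highest; past that the ledge sinks again (stop at 1.75). With u = value - 1.25 the knob is 130 sin u mm along the stand's x and 130 cos u mm above the pivot. A spring and the cradle's weight drive it back to 0, 1 to 4 N at the knob.
- bowl_a: white tasting bowl, 96 mm across, 55 mm tall, bystander. Origin: centre of its underside.
- bowl_b: another such white bowl, bystander. Origin: centre of its underside.
- mug_a: white mug, 72 mm across, 70 mm tall, bystander. Origin: centre of its underside.
- mug_b: another such mug, bystander. Origin: centre of its underside.
- weight: small brass scale weight, 34 mm across, 38 mm tall, bystander. Origin: centre of its underside.
- spoon: steel tasting spoon 170 mm long, lying flat, bystander.
There are look-alikes about, which are no part of the job. What is shaped like the panel but purple or turquoise is not meant.

How it is judged:
By the outcome, as a careful person would: the job done as asked, in the order asked, and still so for the second after the job is handed in, while the arm keeps its last pose, push and grip.
It also fails if it takes over 54 s, if anything falls off the work surface, if the arm or the gripper's body presses on something with over 40 N, if the wrist force passes 120 N, or if a joint passes its speed limit or range.

### The arm

A 6-joint arm with a two-finger parallel gripper is mounted at the origin on the work surface. World frame = base frame: x ahead of the robot, y to its left, z up, the work surface at z = 0. Lengths are in mm, angles in rad, forces in N, time in s.
With the tool pointing down it reaches from about 300 to 775 mm from the base axis. Payload 14.6 kg.
Tool frame: the origin (TCP) lies between the finger pads; the fingertips stand manip.tip_reach ahead of it and the grasp point (between the pads) lies 5 mm behind it (manip.tip_reach is the distance from the TCP to the fingertips, in mm); z points along the fingers, y is the line along which they close (so a half turn about z gives the same grasp; the last joint's range is limited). The gripper opens to 94 mm and grips with 3 to 60 N. Pads are 16 mm wide; open, the fingers measure 119 mm over their backs; the gripper's body (75 mm by 177 mm) begins 78 mm behind the grasp point.
Start: joints at [1.27, 0.3, 1.521, -0, 1.321, -0.067], TCP at [127.42, 535.027, 219.446] pointing down, gripper open.
Joint ranges: [-3.03, 3.03], [-0.79, 2.21], [0.23, 2.52], [-1.04, 4.18], [0, 3.07], [-2.55, 2.55]. Speed limits (rad/s): [2.22, 2.22, 2.57, 3.14, 3.14, 3.14].

### API

Orientations are given as [roll, pitch, yaw] about the fixed x, y, z axes, in that order (R = Rz(yaw) Ry(pitch) Rx(roll)).
In Python, from cell import manip gives the robot as it stands. The module is installed in compiled form; this text tells all that it offers.
- The arm moves only by the shell command python3 -m creep 'ROWS' [FORCE]. ROWS is JSON, a list of rows, each a list of 3 entries, a list of its own where there are three numbers: the opening, from -1 (shut) to 1 (fully open), then the shift along the tool's x, y, z in cm, then the turn about the tool's z in units of 5 degrees (1.0 is 5 degrees). In form: [[grip, [tx, ty, tz], roll], ...]. A call has 1 to 12 rows; each row is the pose to reach, as a shift and turn from the pose commanded when the call began, along the tool's axes at that moment; what a row does not reach only later rows make up. A row lasts 1/10 s, in which the tool goes at most 50 mm and 8.59 degrees, less where a joint would pass 70% of its speed; a pose out of reach is approached as far as the arm can. A call with a gripper value outside its range is refused whole. The fingers move at their own pace and stop on an object; FORCE is the grip in N (left out, the last holds). Time passes only in rows, so rows that repeat a pose let the fingers close. It gives the time, the measured TCP pose, the force, the opening and the grip force at its end, in the units of the state.
- manip.read_state(): the state, without advancing time (a new reading comes with each control period).
- manip.camera(name): name is "side" or "top"; returns the picture (480x640x3 uint8, red, green, blue); there is no depth.
- manip.camera_params(name): a dict with "fovy" (degrees; the focal length in pixels is half the picture's height over the tangent of half this angle, whatever the lens; pixels are square), "cx", "cy" (the principal point, pixels), "k1" (the pictures are not rectified: a ray, as slopes to the right and down, at radius r is drawn at 1 + k1 r^2 times it, then the intrinsics apply), "origin" and "attitude" of the camera in the world. Camera axes: x right, y down, z forward; pixel columns grow to the right and rows downward; lengths in mm; the calibration is good to about 2 mm. A picture is of the moment at which its call begins. camera_params takes no time and is no camera call.
- manip.sign_off(): hands the job in; it is judged then, once.
The state is a dict: "clock": time; "joints": joint angles; "qd": joint speeds; "effort": joint torques, N m; "eef_pos": TCP position; "eef_rot": TCP orientation; "wrist_force": force on the tool from outside, world axes, zero at the start; "moment": the same for the moment, N m; "finger_gap": finger opening in mm; "finger_force": force on a finger pad.
Only numpy, scipy, OpenCV 4.12 (cv2) and the standard library are available. Lean on these libraries where they do the work, as an engineer would, in place of code of your own. Each camera call takes 0.05 s, during which the arm holds its last target. There are 200 camera calls.

## Working session

There is one attempt and no reset: what is moved stays moved. The work goes in short steps, Python scripts to look and compute and a shell command to move; the robot and the scene stay as the last step left them, time stands still between calls to the robot, and variables do not carry over. Pictures are saved under pics/ and viewed, at most 10 in all, crops included, and the job is handed in when it is done.

```bash
mkdir -p pics; python3 - <<'E'
from cell import manip
import cv2
for n in("side","top"):
    cv2.imwrite(f"pics/{n}0.png",manip.camera(n)[:,:,::-1]); print(manip.camera_params(n))
print(manip.tip_reach,manip.read_state())
E
```

```text
{'fovy': 46.03690261259329, 'cx': 316.2611130245045, 'cy': 232.08114295132657, 'k1': 0.052514781580048756, 'origin': array([-485.14404252, -959.85589955, 1028.626289  ]), 'attitude': array([-2.14081974, -0.01418607, -0.80943117])}
{'fovy': 51.85027178682662, 'cx': 323.27148551769693, 'cy': 236.80416890959714, 'k1': -0.13653947445495682, 'origin': array([ 356.46553851,   13.39393582, 1420.16244183]), 'attitude': array([-2.98470595, -0.01269201, -1.54748445])}
14.0 {'clock': 0.1, 'joints': array([ 1.27040032e+00,  3.00416662e-01,  1.52152404e+00,  9.42180678e-06,
        1.32070936e+00, -6.66042068e-02]), 'qd': array([-0.00077113, -0.00114511, -0.00154477,  0.00011124, -0.00281564,
       -0.00104813]), 'effort': array([ 6.51384162e-04, -5.32651448e+01, -3.53277326e+01,  7.08998716e-02,
        2.35902099e-02, -1.16010588e-04]), 'eef_pos': array([127.35313427, 534.82028966, 218.9403155 ]), 'eef_rot': array([-3.14053820e+00, -7.94814199e-05,  2.90779847e+00]), 'wrist_force': array([ 0.28026235, -0.21903087,  1.15314391]), 'moment': array([ 0.01479486, -0.02208573, -0.00814812]), 'finger_force': 0.0, 'finger_gap': 93.92632193906336}
```

View pics/side0.png

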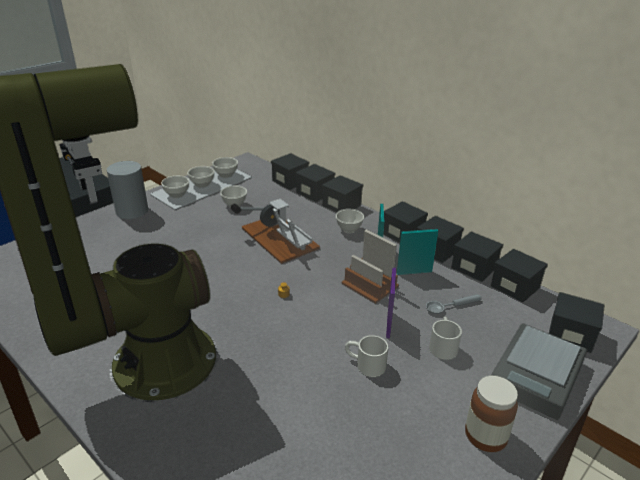

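View pics/top0.png

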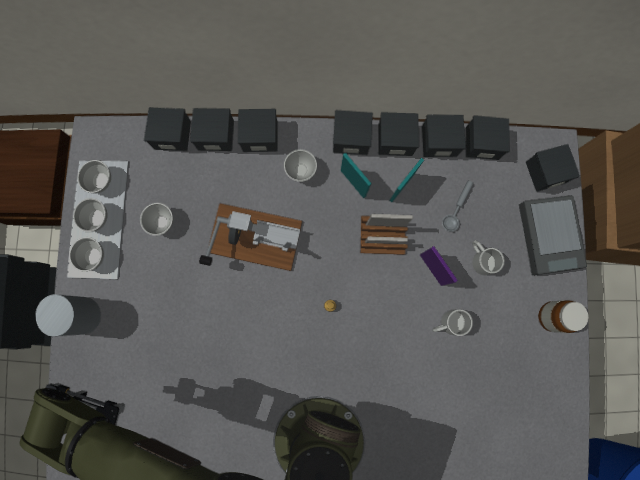

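Both views show the tall panel in the far (+x) slot of the rack (top 391,219; side 380,250), with the short board nearer. The stand is at top (258,237) with its knob at (206,260). Next I'll zoom in on these areas.

```bash
python3 - <<'E'
import cv2,numpy as np
t=cv2.imread("pics/top0.png");s=cv2.imread("pics/side0.png")
def c(im,x,y,w,h,k): return cv2.resize(im[y:y+h,x:x+w],None,fx=k,fy=k,interpolation=cv2.INTER_CUBIC)
a=np.hstack([c(t,190,195,120,90,3.3333),c(t,340,195,120,90,3.3333)])
b=np.hstack([c(s,220,180,120,90,3.3333),c(s,325,220,120,90,3.3333)])
cv2.imwrite("pics/z.png",np.vstack([a,b]))
E
```

```text
(no output)
```

View pics/z.png

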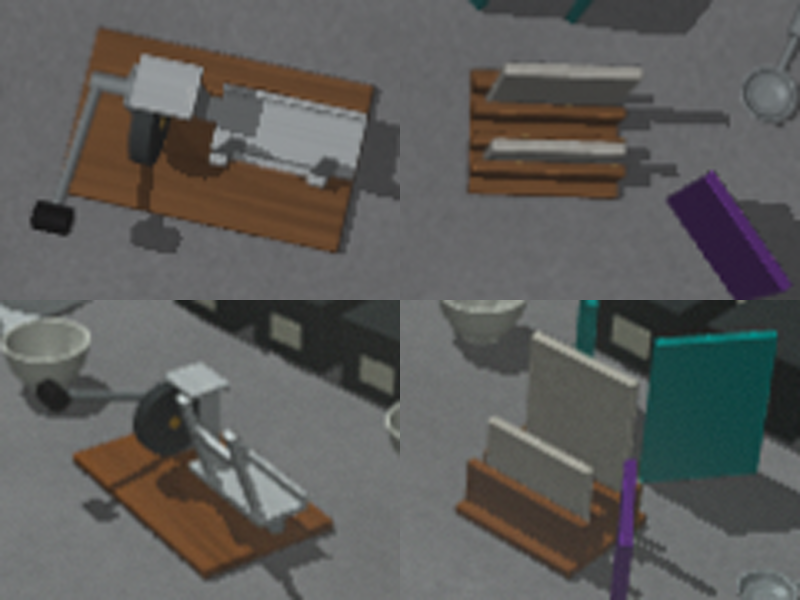

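The zoom shows, in crop pixels:
- **Panel top edge:** about (505,71)–(641,73) in the top view and (533,334)–(637,383) in the side view.
- **Knob:** at (53,218) in the top view and (53,396) in the side view.
- **Rest bar tips:** near (218,160) and (317,182) in the top view, and (183,402) and (233,437) in the side view.

Next I'll measure with masks and rays.

```bash
cat > h.py <<'E'
import cv2,numpy as np
from cell import manip
from scipy.spatial.transform import Rotation as R
P={n:manip.camera_params(n) for n in("side","top")}
def ray(n,px):
    p=P[n];f=240/np.tan(np.radians(p["fovy"])/2)
    K=np.array([[f,0,p["cx"]],[0,f,p["cy"]],[0,0,1]])
    d=cv2.undistortPoints(np.array([[px]],float),K,np.array([p["k1"],0,0,0.])).ravel()
    v=R.from_euler("xyz",p["attitude"]).as_matrix()@[d[0],d[1],1]
    return np.array(p["origin"]),v/np.linalg.norm(v)
def plane(n,px,z):
    o,v=ray(n,px);return o+v*(z-o[2])/v[2]
def tri(pt,ps):
    (a,u),(b,v)=ray("top",pt),ray("side",ps)
    s,t=np.linalg.lstsq(np.c_[u,-v],b-a,rcond=None)[0]
    return (a+u*s+b+v*t)/2,np.linalg.norm(a+u*s-b-v*t)
def project(n,X):
    p=P[n];f=240/np.tan(np.radians(p["fovy"])/2)
    c=R.from_euler("xyz",p["attitude"]).as_matrix().T@(np.array(X)-p["origin"])
    a=c[:2]/c[2];return a*(1+p["k1"]*(a@a))*f+[p["cx"],p["cy"]]
E
python3 - <<'E'
from h import *
np.set_printoptions(precision=1,suppress=True)
t=cv2.imread("pics/top0.png");s=cv2.imread("pics/side0.png")
def T(u,v,ox): return (ox+u/3.33333,195+v/3.33333)
def wood(im,x0,y0,x1,y1):
    h=cv2.cvtColor(im,cv2.COLOR_BGR2HSV)
    m=((h[...,1]>90)&(h[...,0]<20)).astype(np.uint8)
    k=np.zeros_like(m);k[y0:y1,x0:x1]=m[y0:y1,x0:x1]
    c=max(cv2.findContours(k,0,2)[0],key=cv2.contourArea)
    return cv2.boxPoints(cv2.minAreaRect(c))
def dark(im,x0,y0,x1,y1):
    m=im[y0:y1,x0:x1].max(2)<38; y,x=np.nonzero(m); return x.mean()+x0,y.mean()+y0,m.sum()
b=wood(t,205,195,312,280);print("stand px",b)
B=np.array([plane("top",p,12) for p in b]);print(B,B.mean(0))
for i in range(4): e=B[(i+1)%4]-B[i];print(np.linalg.norm(e),np.arctan2(e[1],e[0]))
b=wood(t,350,200,415,265)
B=np.array([plane("top",p,50) for p in b]);print("rack",B,B.mean(0))
kt=dark(t,195,250,218,270);ks=dark(s,228,202,243,215);print("knob",kt,ks,tri(kt[:2],ks[:2]))
S=lambda u,v,ox,oy:(ox+u/3.33333,oy+v/3.33333)
for nm,a,c in[("panelL",T(505-400,71,340),S(533-400,34,325,220)),("panelR",T(641-400,73,340),S(637-400,83,325,220)),
 ("restL",T(218,159,190),S(183,102,220,180)),("restR",T(317,182,190),S(233,137,220,180)),
 ("shortL",T(490-400,147,340),S(490-400,122,325,220)),("shortR",T(625-400,150,340),S(592-400,171,325,220))]:print(nm,a,c,tri(a,c))
# top-edge strip at known height
for nm,a,z in[("pL",T(105,71,340),160),("pR",T(241,73,340),160)]:print(nm,plane("top",a,z))
E
```

```text
stand px [[210.4 252.6]
 [218.1 221.8]
 [297.6 241.6]
 [289.9 272.5]]
[[525.2 325.5  12. ]
 [616.2 308.1  12. ]
 [563.6  74.4  12. ]
 [474.1  93.7  12. ]] [544.8 200.4  12. ]
92.57761485857641 -0.1884304569065055
239.56116568404275 -1.7920935514845864
91.58355593667434 2.9296573902032654
237.37826895575216 1.3534930527677265
rack [[ 531.7 -102.1   50. ]
 [ 636.7 -104.6   50. ]
 [ 635.5 -237.    50. ]
 [ 530.1 -232.9   50. ]] [ 583.5 -169.2   50. ]
knob (np.float64(205.3111111111111), np.float64(260.1777777777778), np.int64(90)) (np.float64(235.35185185185185), np.float64(208.44444444444446), np.int64(54)) (array([494.2, 319.3,  96.2]), np.float64(0.32938345291419424))
panelL (371.5000315000315, 216.30002130002129) (364.9000399000399, 230.2000102000102) (array([ 614.1, -122.8,  156.9]), np.float64(0.02151787965639846))
panelR (412.3000723000723, 216.9000219000219) (396.1000711000711, 244.9000249000249) (array([ 616.4, -231.4,  156.1]), np.float64(2.0691878136538633))
restL (255.4000654000654, 242.7000477000477) (274.9000549000549, 210.6000306000306) (array([541.5, 181. , 126.1]), np.float64(0.9336067447663822))
restR (285.10009510009513, 249.6000546000546) (289.90006990006987, 221.1000411000411) (array([526.1, 100.1, 129. ]), np.float64(4.5851285471894085))
shortL (367.000027000027, 239.1000441000441) (352.000027000027, 256.6000366000366) (array([ 565.1, -119.2,   86.5]), np.float64(1.858939960106424))
shortR (407.50006750006753, 240.000045000045) (382.6000576000576, 271.3000513000513) (array([ 564.9, -230.3,   91.8]), np.float64(2.585421950540962))
pL [ 613.5 -122.5  160. ]
pR [ 614.8 -229.9  160. ]
```

```bash
python3 - <<'E'
from h import *
np.set_printoptions(precision=1,suppress=True)
t=cv2.imread("pics/top0.png")
h=cv2.cvtColor(t,cv2.COLOR_BGR2HSV)
m=np.zeros(t.shape[:2],np.uint8);m[198:278,205:312]=((h[...,1]>70)&(h[...,0]<20))[198:278,205:312]
cv2
pts=cv2.findNonZero(m);b=cv2.boxPoints(cv2.minAreaRect(pts));print(b)
m2=[(190+u/3.33333,195+v/3.33333) for u,v in[(100,28),(375,86),(338,252),(68,192)]]
for q in(b,m2):
    B=np.array([plane("top",p,12) for p in q]);print(B,B.mean(0))
    for i in range(4): e=B[(i+1)%4]-B[i];print(np.linalg.norm(e),np.arctan2(e[1],e[0]))
# side view corners (crop coords)
for u,v in[(75,158),(208,577),(332,527-0)]:print("side",plane("side",(220+u/3.33333,180+(v-300)/3.33333),12))
E
```

```text
[[207.4 252.9]
 [218.  202.6]
 [301.6 220.2]
 [291.1 270.5]]
[[524.2 334.1  12. ]
 [673.2 311.8  12. ]
 [626.7  64.6  12. ]
 [479.8  90.5  12. ]] [576.  200.2  12. ]
150.70007410844707 -0.14833282268497716
251.4806269369687 -1.756944249460273
149.10835757274 2.9673305076230014
247.55998477150223 1.3906854118654932
[[671.  305.6  12. ]
 [625.1  62.1  12. ]
 [479.5  89.5  12. ]
 [525.2 325.3  12. ]] [575.2 195.6  12. ]
247.85600954382443 -1.7572507091186675
148.119525798794 2.955387773517963
240.203574323567 1.3794594977131855
147.1479410362403 -0.13415489281227463
side [1008.8  900.6   12. ]
side [472.1  76.   12. ]
side [611.9  51.   12. ]
```

```bash
cat > go.py <<'E'
import sys,numpy as np
from cell import manip
from scipy.spatial.transform import Rotation as R
# go.py x y z yaw : shift in tool cm and turn units to reach it
x,y,z,w=map(float,sys.argv[1:])
s=manip.read_state();M=R.from_euler("xyz",s["eef_rot"]).as_matrix()
d=M.T@(np.array([x,y,z])-s["eef_pos"])/10
t=-np.degrees((w-s["eef_rot"][2]+np.pi)%(2*np.pi)-np.pi)/5
print("shift",d.round(2),"turn",round(t,2),"clock",s["clock"],"tcp",s["eef_pos"].round(1),s["eef_rot"].round(3),"gap",s["finger_gap"].round(1),s["finger_force"].round(1),"F",s["wrist_force"].round(1))
E
python3 -m creep '[[0,[-64,-58,-2],15.3],[0,[-64,-58,-2],15.3],[0,[-64,-58,-2],15.3],[0,[-64,-58,-2],15.3],[0,[-64,-58,-2],15.3],[0,[-64,-58,-2],15.3],[0,[-64,-58,-2],15.3],[0,[-64,-58,-2],15.3],[0,[-64,-58,-2],15.3],[0,[-64,-58,-2],15.3],[0,[-64,-58,-2],15.3],[0,[-64,-58,-2],15.3]]'
python3 go.py 615 -177 235 1.571
python3 - <<'E'
from h import *
for u,v,z in[(224,90,55),(368,117,55)]:print(plane("top",(190+u/3.33333,195+v/3.33333),z))
for c in [(560.6,135.4)]:
  ex=np.array([.983,-.181]);ey=np.array([.181,.983])
  for d in(40,-40):
    p=np.r_[c+d*ey-28*ex,136]
    print(project("top",p),project("side",p))
E
```

```text
clock: 1.3
eef_pos: [467.2, 38.1, 233.3]
eef_rot: [3.142, -0.0, 1.572]
wrist_force: [0.8, 0.6, 0.3]
finger_gap: 47.4
finger_force: 0.0
[610.25664895 188.06888897  55.        ]
[590.18791974  65.68727196  55.        ]
[255.48503095 242.47908464] [274.65014032 208.14006673]
[285.12428669 248.69541808] [288.81985757 219.09299965]Traceback (most recent call last):
  File "go.py", line 9, in <module>
    print("shift",d.round(2),"turn",round(t,2),"clock",s["clock"],"tcp",s["eef_pos"].round(1),s["eef_rot"].round(3),"gap",s["finger_gap"].round(1),s["finger_force"].round(1),"F",s["wrist_force"].round(1))
                                                                                                                          ^^^^^^^^^^^^^^^^^^^^^
AttributeError: 'float' object has no attribute 'round'
```

```bash
sed -i 's/s\["finger_gap"\].round(1),s\["finger_force"\].round(1)/s["finger_gap"],s["finger_force"]/' go.py
python3 -m creep '[[0,[-21.5,14.8,0],0],[0,[-21.5,14.8,0],0],[0,[-21.5,14.8,0],0],[0,[-21.5,14.8,0],0],[0,[-21.5,14.8,0],0],[0,[-21.5,14.8,0],0],[0,[-21.5,14.8,0],0],[0,[-21.5,14.8,0],0],[0,[-21.5,14.8,0],0]]'
python3 go.py 615 -177 235 1.571
```

```text
clock: 2.2
eef_pos: [614.5, -173.1, 233.8]
eef_rot: [3.141, -0.0, 1.574]
wrist_force: [0.1, 0.7, 0.1]
finger_gap: 47.1
finger_force: 0.0
shift [-0.39  0.05 -0.12] turn 0.03 clock 2.2 tcp [ 614.5 -173.1  233.8] [ 3.141 -0.     1.574] gap 47.069056220171376 0.0 F [0.1 0.7 0.1]
```

```bash
python3 -m creep '[[0,[-0.3,0,3.5],0],[0,[-0.4,0,7],0],[0,[-0.4,0,9.9],0],[0,[-0.4,0,9.9],0],[0,[-0.4,0,9.9],0],[-0.6,[-0.4,0,9.9],0],[-0.9,[-0.4,0,9.9],0],[-1,[-0.4,0,9.9],0],[-1,[-0.4,0,9.9],0],[-1,[-0.4,0,9.9],0],[-1,[-0.4,0,9.9],0]]' 30
python3 go.py 615 -177 235 1.571
```

```text
clock: 3.3
eef_pos: [614.9, -178.6, 134.6]
eef_rot: [3.141, 0.0, 1.573]
wrist_force: [-0.4, 0.6, 1.9]
finger_gap: 9.8
finger_force: 30.0
shift [ 1.600e-01  1.000e-02 -1.004e+01] turn 0.02 clock 3.3 tcp [ 614.9 -178.6  134.6] [3.141 0.    1.573] gap 9.76634831963966 29.99714434146881 F [-0.4  0.6  1.9]
```

```bash
python3 -m creep '[[-1,[0,0,-2],0],[-1,[0,0,-4.5],0],[-1,[0,0,-8],0],[-1,[0,0,-11],0],[-1,[2,-0.3,-11],0],[-1,[6,-0.8,-11],0.4],[-1,[10,-1.3,-11],0.8],[-1,[14,-2,-11],1.2],[-1,[18,-2.5,-11],1.6],[-1,[22,-3,-11],2],[-1,[26,-3.5,-11],2],[-1,[29,-4,-11],2]]' 30
python3 -m creep '[[-1,[0,0,0],0],[-1,[0,0,0],0],[-1,[0,0,0],0],[-1,[0,0,0],0]]'
python3 go.py 572.5 130.8 175 1.4
python3 - <<'E'
from h import *
t=manip.camera("top")[:,:,::-1];s=manip.camera("side")[:,:,::-1]
def c(im,x,y,w,h,k): return cv2.resize(im[y:y+h,x:x+w],None,fx=k,fy=k,interpolation=cv2.INTER_CUBIC)
cv2.imwrite("pics/t1.png",t);cv2.imwrite("pics/s1.png",s)
cv2.imwrite("pics/z1.png",np.hstack([c(t,200,180,120,120,3.33333),c(s,230,140,120,120,3.33333)]))
E
```

```text
clock: 4.5
eef_pos: [572.9, 114.3, 242.8]
eef_rot: [-3.139, 0.0, 1.399]
wrist_force: [0.6, 0.3, -2.7]
finger_gap: 9.7
finger_force: 30.0
clock: 4.9
eef_pos: [574.4, 110.5, 244.0]
eef_rot: [-3.141, 0.0, 1.397]
wrist_force: [0.3, -0.5, -2.6]
finger_gap: 9.9
finger_force: 30.0
shift [ 1.97 -0.53  6.9 ] turn -0.04 clock 4.9 tcp [574.4 110.5 244. ] [-3.141  0.     1.397] gap 9.927033871610726 29.993079900741577 F [ 0.3 -0.5 -2.6]
```

View pics/z1.png

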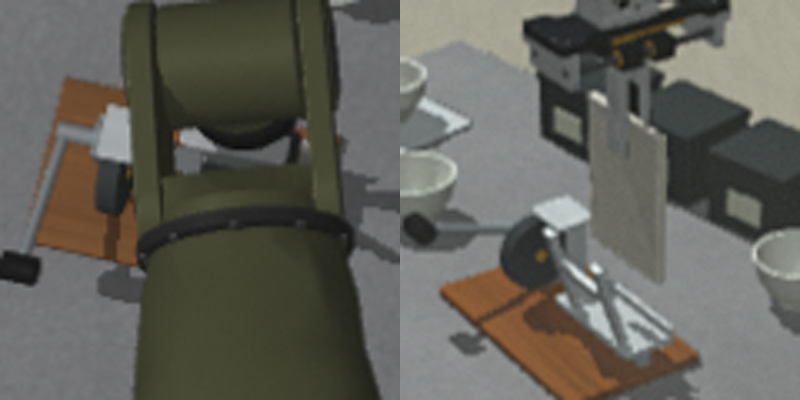

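The panel is held upright, clear of the stand. In the side view its lower right corner is at crop (663,280), above the ledge. Now I'll line it up and lower it.

```bash
python3 -m creep '[[-1,[1.0,-0.3,0],0],[-1,[2,-0.5,1],0],[-1,[2,-0.5,2.5],0],[-1,[2,-0.5,4],0],[-1,[2,-0.5,5.2],0],[-1,[2,-0.5,6.2],0],[-1,[2,-0.5,6.2],0],[-1,[2,-0.5,6.2],0],[-1,[2,-0.5,6.2],0]]'
python3 go.py 572.5 130.8 169.6 1.4
python3 - <<'E'
from h import *
s=manip.camera("side")[:,:,::-1]
cv2.imwrite("pics/z2.png",cv2.resize(s[170:270,240:360],None,fx=6,fy=6,interpolation=cv2.INTER_CUBIC))
c=np.array([562,134.5]);ex=np.array([.985,-.17]);ey=np.array([.17,.985])
for nm,x,y,z in[("lipR",36,-62,55),("lipL",36,62,55),("ledgeR0",0,-62,45),("restRtop",-28,-40,136),("restLtop",-28,40,136)]:print(nm,(project("side",np.r_[c+x*ex+y*ey,z])-[240,170])*6)
E
```

```text
clock: 5.9
eef_pos: [573.2, 132.0, 183.1]
eef_rot: [3.14, -0.0, 1.398]
wrist_force: [0.3, 0.4, -1.2]
finger_gap: 9.7
finger_force: 30.0
shift [-0.13 -0.05  1.35] turn -0.02 clock 5.9 tcp [573.2 132.  183.1] [ 3.14  -0.     1.398] gap 9.696517155529213 29.993129074573517 F [ 0.3  0.4 -1.2]
lipR [423.6912157  407.47639163]
lipL [290.47468998 306.3412489 ]
ledgeR0 [367.60292329 445.52013731]
restRtop [297.23248452 294.19577856]
restLtop [210.65176043 228.99492018]
```

View pics/z2.png

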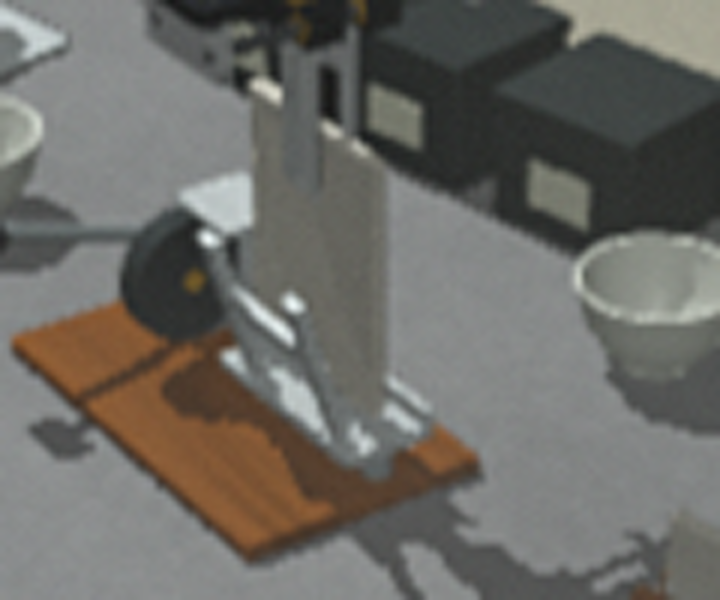

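The panel hangs between rest and lip. Its right lower corner is at about (385,415), and the lip end at (430,408) matches the prediction. Lowering to contact.

```bash
python3 -m creep '[[-1,[-0.1,0,0.5],0],[-1,[-0.1,0,1],0],[-1,[-0.1,0,1.2],0],[-1,[-0.1,0,1.2],0]]'
python3 -m creep '[[-1,[0,0,0.1],0],[-1,[0,0,0.1],0],[-1,[0,0,0.1],0]]'
python3 -m creep '[[-1,[0,0,0.1],0],[-1,[0,0,0.1],0],[-1,[0,0,0.1],0]]'
```

```text
clock: 6.35
eef_pos: [572.6, 130.9, 169.9]
eef_rot: [-3.141, 0.0, 1.398]
wrist_force: [-2.1, -0.1, -2.3]
finger_gap: 9.8
finger_force: 30.0
clock: 6.65
eef_pos: [572.7, 131.0, 169.4]
eef_rot: [3.141, -0.0, 1.398]
wrist_force: [-0.3, -0.6, -2.2]
finger_gap: 9.6
finger_force: 30.0
clock: 6.95
eef_pos: [572.8, 131.0, 169.3]
eef_rot: [3.141, -0.0, 1.398]
wrist_force: [-2.3, -1.1, 5.8]
finger_gap: 9.9
finger_force: 30.0
```

```bash
python3 -m creep '[[-0.8,[0,0,0],0],[-0.6,[0,0,0],0],[-0.36,[0,0,0],0],[-0.36,[0,0,0],0],[-0.36,[0,0,0],0]]'
python3 -m creep '[[-0.36,[0,-0.5,0],0],[-0.36,[0,-0.9,0],0],[-0.36,[0,-1.3,0],0],[-0.36,[0,-1.7,0],0],[-0.36,[0,-2.1,0],0],[-0.36,[0,-2.5,0],0],[-0.36,[0,-2.9,0],0],[-0.36,[0,-3.3,0],0],[-0.36,[0,-3.7,0],0],[-0.36,[0,-4.1,0],0],[-0.36,[0,-4.5,0],0],[-0.36,[0,-4.5,0],0]]'
python3 go.py 572.5 130.8 169.6 1.4
python3 - <<'E'
from h import *
s=manip.camera("side")[:,:,::-1]
cv2.imwrite("pics/z3.png",cv2.resize(s[170:270,240:360],None,fx=6,fy=6,interpolation=cv2.INTER_CUBIC))
E
```

```text
clock: 7.45
eef_pos: [572.7, 131.0, 168.3]
eef_rot: [-3.142, 0.0, 1.398]
wrist_force: [0.5, -0.1, 0.1]
finger_gap: 29.9
finger_force: 0.0
clock: 8.65
eef_pos: [528.0, 138.8, 168.4]
eef_rot: [3.142, -0.0, 1.398]
wrist_force: [0.8, 0.3, 0.0]
finger_gap: 30.0
finger_force: 0.0
shift [-0.03  4.52 -0.12] turn -0.02 clock 8.65 tcp [528.  138.8 168.4] [ 3.142 -0.     1.398] gap 29.992443086365313 0.0 F [0.8 0.3 0. ]
```

View pics/z3.png

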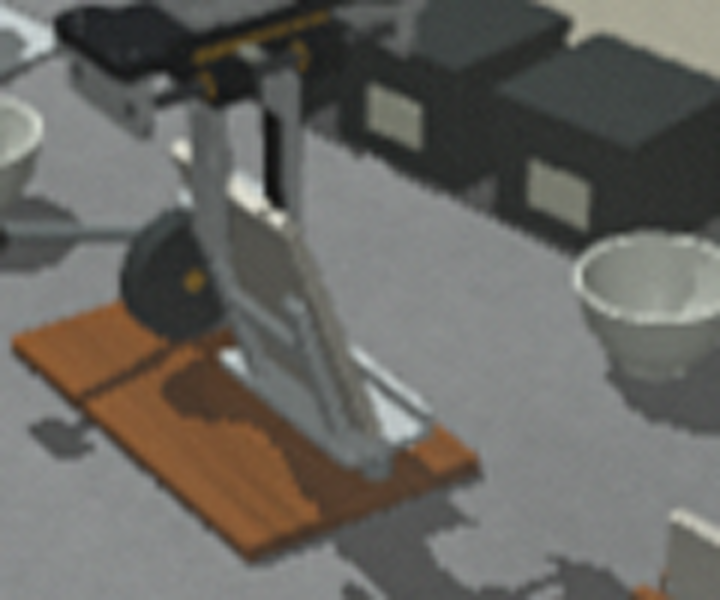

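The panel leans on the rest, between the open fingers, with its top edge from about (180,150) to (290,215). Now I'll open wider, lift clear and go above the knob.

```bash
python3 -m creep '[[0.1,[0,0,0],0],[0.3,[0,0,0],0],[0.3,[0,0,-1],0],[0.3,[0,0,-3],0],[0.3,[0,0,-6],0],[0.3,[0,0,-9],0],[0.3,[0,0,-9],0],[0.3,[0,0,-9],0]]'
python3 go.py 494.2 319.3 215 2.969
python3 - <<'E'
from h import *
c=np.array([575.5,200]);ex=np.array([.985,-.17]);ey=np.array([.17,.985])
k=np.array([494.2,319.3]);d=k-c;print("knob in stand",d@ex,d@ey,"pivot",k+123*ex,"top",k+123*ex)
E
```

```text
clock: 9.5
eef_pos: [528.5, 138.7, 258.9]
eef_rot: [3.141, -0.0, 1.398]
wrist_force: [-0.6, 0.7, -0.0]
finger_gap: 60.6
finger_force: 0.0
shift [17.2  -6.48  4.39] turn -18.0 clock 9.5 tcp [528.5 138.7 258.9] [ 3.141 -0.     1.398] gap 60.6282781460903 0.0 F [-0.6  0.7 -0. ]
knob in stand -100.36150000000002 103.68950000000001 pivot [615.355 298.39 ] top [615.355 298.39 ]
```

```bash
python3 -m creep '[[0.3,[17.2,-6.5,4.4],-18],[0.3,[17.2,-6.5,2],-18],[0.3,[17.2,-6.5,2],-18],[0.3,[17.2,-6.5,2],-18],[0.3,[17.2,-6.5,2],-18],[0.3,[17.2,-6.5,4.4],-18],[0.3,[17.2,-6.5,4.4],-18],[0.3,[17.2,-6.5,4.4],-18],[0.3,[17.2,-6.5,4.4],-18],[0.3,[17.2,-6.5,4.4],-18],[0.3,[17.2,-6.5,4.4],-18],[0.3,[17.2,-6.5,4.4],-18]]'
python3 -m creep '[[0.3,[0,0,0],0],[0.3,[0,0,0],0],[0.3,[0,0,0],0]]'
python3 go.py 494.2 319.3 96 2.969
python3 - <<'E'
from h import *
np.set_printoptions(precision=1,suppress=True)
t=manip.camera("top")[:,:,::-1];s=manip.camera("side")[:,:,::-1]
f=lambda im,x,y:cv2.resize(im[y:y+100,x:x+66],None,fx=6,fy=6,interpolation=cv2.INTER_CUBIC)
cv2.imwrite("pics/z4.png",np.hstack([f(t,180,190),f(s,220,140)]))
E
```

```text
clock: 10.7
eef_pos: [493.5, 319.1, 213.2]
eef_rot: [-3.14, -0.002, 2.97]
wrist_force: [0.0, 0.0, -0.1]
finger_gap: 60.7
finger_force: 0.0
clock: 11.0
eef_pos: [493.8, 319.3, 214.2]
eef_rot: [-3.141, -0.0, 2.968]
wrist_force: [0.1, -0.0, 0.4]
finger_gap: 61.2
finger_force: 0.0
shift [-4.000e-02  1.000e-02  1.182e+01] turn -0.01 clock 11.0 tcp [493.8 319.3 214.2] [-3.141 -0.     2.968] gap 61.19921022464784 0.0 F [ 0.1 -0.   0.4]
```

View pics/z4.png

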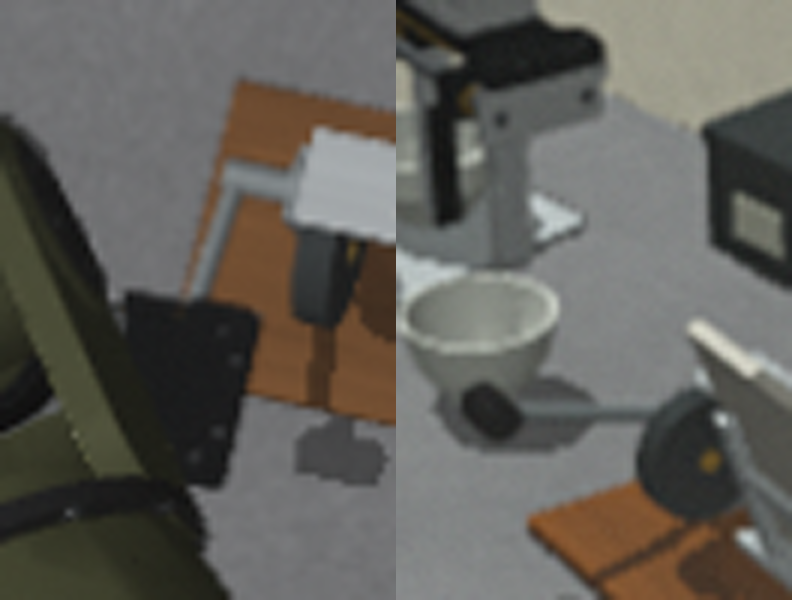

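The fingers straddle the knob (side view 490,410 in the crop). Descend and pinch.

```bash
python3 -m creep '[[0.3,[0,0,4],0],[0.3,[0,0,8],0],[0.3,[0,0,11],0],[0.3,[0,0,11.9],0],[0.3,[0,0,11.9],0],[0.3,[0,0,11.9],0],[0,[0,0,11.9],0],[-0.2,[0,0,11.9],0]]' 20
python3 -m creep '[[-0.3,[0,0,0],0],[-0.5,[0,0,0],0],[-1,[0,0,0],0],[-1,[0,0,0],0],[-1,[0,0,0],0]]' 20
python3 go.py 494.2 319.3 96 2.969
```

```text
clock: 11.9
eef_pos: [494.4, 319.6, 96.7]
eef_rot: [3.14, 0.002, 2.969]
wrist_force: [0.1, 0.1, 0.4]
finger_gap: 48.3
finger_force: 0.0
clock: 12.4
eef_pos: [493.7, 318.4, 95.4]
eef_rot: [-3.14, -0.001, 2.968]
wrist_force: [-2.2, -6.7, 2.6]
finger_gap: 30.3
finger_force: 20.0
shift [-0.04  0.09 -0.06] turn -0.01 clock 12.4 tcp [493.7 318.4  95.4] [-3.140e+00 -1.000e-03  2.968e+00] gap 30.25047150162483 19.976738691329956 F [-2.2 -6.7  2.6]
```

```bash
python3 -m creep '[[-1,[-0.2,-0.1,-0.6],0],[-1,[-0.5,-0.15,-1.2],0],[-1,[-0.75,-0.15,-1.8],0],[-1,[-1.05,-0.15,-2.4],0],[-1,[-1.4,-0.15,-2.9],0],[-1,[-1.75,-0.15,-3.45],0],[-1,[-2.15,-0.15,-4],0],[-1,[-2.55,-0.15,-4.5],0],[-1,[-3,-0.15,-4.95],0],[-1,[-3.5,-0.15,-5.4],0],[-1,[-3.5,-0.15,-5.4],0],[-1,[-3.5,-0.15,-5.4],0]]' 25
python3 go.py 494.2 319.3 96 2.969
python3 - <<'E'
from h import *
s=manip.camera("side")[:,:,::-1]
cv2.imwrite("pics/z5.png",cv2.resize(s[150:250,220:340],None,fx=5,fy=5,interpolation=cv2.INTER_CUBIC))
E
```

```text
clock: 13.6
eef_pos: [528.2, 311.7, 149.6]
eef_rot: [-3.141, 0.0, 2.969]
wrist_force: [-2.6, 1.3, 0.5]
finger_gap: 29.8
finger_force: 25.0
shift [3.48 0.16 5.36] turn -0.0 clock 13.6 tcp [528.2 311.7 149.6] [-3.141  0.     2.969] gap 29.80811563141125 25.00265657901764 F [-2.6  1.3  0.5]
```

View pics/z5.png

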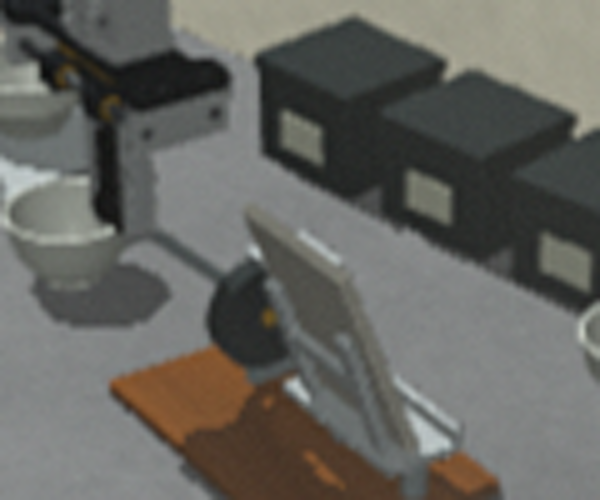

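The lever follows the gripper and the panel stays leaning. Continuing to the top.

```bash
python3 -m creep '[[-1,[-0.5,0,-0.42],0],[-1,[-1,0,-0.84],0],[-1,[-1.5,0,-1.2],0],[-1,[-2.05,0,-1.57],0],[-1,[-2.6,0,-1.9],0],[-1,[-3.2,0,-2.2],0],[-1,[-3.8,0,-2.45],0],[-1,[-4.4,0,-2.7],0],[-1,[-5,0,-2.9],0],[-1,[-5.65,0,-3.1],0],[-1,[-5.65,0,-3.1],0]]' 25
python3 go.py 614.9 298 184.4 2.969
```

```text
clock: 14.75
eef_pos: [584.6, 301.1, 180.5]
eef_rot: [-3.14, 0.0, 2.968]
wrist_force: [-3.9, -5.7, -2.2]
finger_gap: 29.8
finger_force: 25.0
shift [-3.03  0.22 -0.39] turn -0.01 clock 14.75 tcp [584.6 301.1 180.5] [-3.14   0.     2.968] gap 29.82289413384629 24.989569187164307 F [-3.9 -5.7 -2.2]
```

```bash
python3 -m creep '[[-1,[-0.6,-0.1,-0.14],0],[-1,[-1.3,-0.15,-0.25],0],[-1,[-2,-0.2,-0.33],0],[-1,[-2.6,-0.2,-0.38],0],[-1,[-3.2,-0.2,-0.4],0],[-1,[-3.2,-0.2,-0.4],0],[-1,[-3.2,-0.2,-0.4],0],[-1,[-3.2,-0.2,-0.4],0],[-1,[-3.2,-0.2,-0.4],0]]' 25
python3 go.py 615.2 297 184.4 2.969
python3 - <<'E'
from h import *
t=manip.camera("top")[:,:,::-1];s=manip.camera("side")[:,:,::-1]
f=lambda im,x,y:cv2.resize(im[y:y+110,x:x+80],None,fx=5,fy=5,interpolation=cv2.INTER_CUBIC)
cv2.imwrite("pics/z6.png",np.hstack([f(t,210,180),f(s,240,140)]))
E
```

```text
clock: 15.65
eef_pos: [615.4, 295.0, 185.0]
eef_rot: [3.14, 0.001, 2.969]
wrist_force: [-2.3, 5.1, 0.7]
finger_gap: 29.5
finger_force: 25.0
shift [0.05 0.19 0.06] turn 0.0 clock 15.65 tcp [615.4 295.  185. ] [3.140e+00 1.000e-03 2.969e+00] gap 29.480975656878925 24.985550343990326 F [-2.3  5.1  0.7]
```

View pics/z6.png

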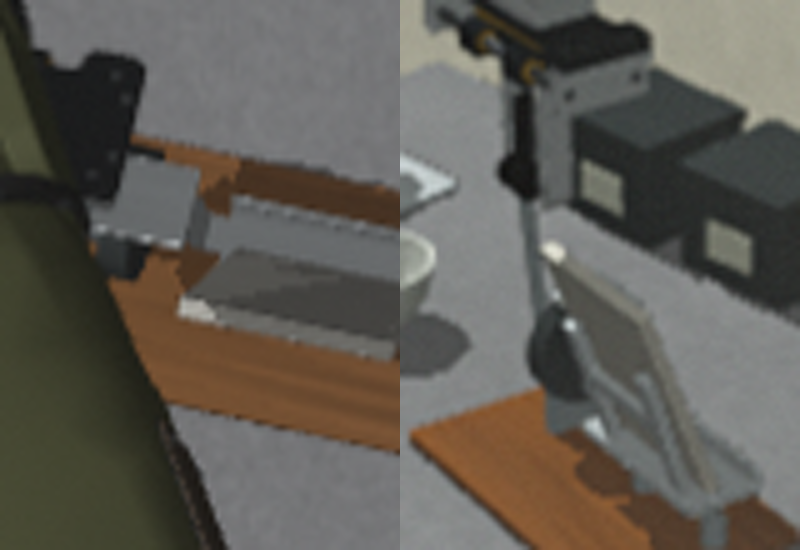

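The rod looks upright (crop 528,200 to 540,305), and the panel is raised and leaning on the rest. I'll check the rod direction numerically.

```bash
python3 - <<'E'
from h import *
np.set_printoptions(precision=1,suppress=True)
ex=np.array([.985,-.17]);k=np.array([615.4,295.])
for d in(-8,0,8):
  for z in(190,165,100,60):
    q=k+ex*d*(z-60)/130
    print(d,z,(project("side",np.r_[q,z])-[240,140])*5+[400,0])
im=cv2.cvtColor(manip.camera("side"),cv2.COLOR_RGB2GRAY)
for r in range(180,204,3): print(r,(r-140)*5,im[r,258:276])
E
```

```text
-8 190 [525.  168.9]
-8 165 [528.4 202.4]
-8 100 [536.8 287.1]
-8 60 [541.8 337.6]
0 190 [535.4 165.7]
0 165 [536.7 199.8]
0 100 [539.9 286.1]
0 60 [541.8 337.6]
8 190 [545.7 162.5]
8 165 [545.  197.2]
8 100 [543. 285.]
8 60 [541.8 337.6]
180 200 [137 138 138 141 142 125  71  62  78 108 101  86  85  86  86  66  41  35]
183 215 [137 139 140 140 142 130  95  84  86 110 140 140 139 139 139 140 140 132]
186 230 [138 137 140 139 139 133 110  84  86 106 138 139 136 134 135 136 136 136]
189 245 [139 137 136 137 137 138 127  85  82 100 159 208 217 201 171 129 130 134]
192 260 [138 137 135 135 138 137 129  98  85  86  98  97 110 146 119 118 117 125]
195 275 [134 134 136 135 133 136 135 118  86  84 105 138 114  79  77  78  85 103]
198 290 [135 135 134 134 133 132 132 126  90  83  89 119 146 153  92  77  79  79]
201 305 [133 133 133 136 135 136 137 134 107  86  87  81  57  57  79  78  78  80]
```

```bash
cat > rod.py <<'E'
from h import *
def edge(im,r,c0=255,bg=None):
    v=im[r,c0:c0+16];b=v[:5].mean();m=(b+85)/2
    i=np.argmax(v<m);return c0+i-(m-v[i])/(v[i-1]-v[i])
im=np.mean([cv2.cvtColor(manip.camera("side"),cv2.COLOR_RGB2GRAY).astype(float) for _ in range(4)],0)
th=0.17;ex=np.array([np.cos(th),-np.sin(th),0]);ey=np.array([np.sin(th),np.cos(th),0])
k=np.array([615.4,295.,0]);Q=[]
for r in range(183,205):
    e=edge(im,r)
    o,v=ray("side",(e,r));p=o+v*((k-o)@ey)/(v@ey);Q.append(((p-k)@ex,p[2]))
Q=np.array(Q);a=np.polyfit(Q[:,1],Q[:,0],1)
print("tilt u",np.arctan(a[0]),"rms",np.std(Q[:,0]-np.polyval(a,Q[:,1])),"left edge x at z=190",np.polyval(a,190),"at 60",np.polyval(a,60),Q[0],Q[-1])
E
python3 rod.py; python3 - <<'E'
# reference: vertical left edge of the panel held upright (s1.png)
from h import *
im=cv2.cvtColor(cv2.imread("pics/s1.png"),cv2.COLOR_BGR2GRAY)
for r in range(172,188,3): print(r,im[r,282:294], im[r+10,302:314])
E
```

```text
tilt u -0.09087269065890996 rms 0.4348039070963006 left edge x at z=190 -17.95733562886077 at 60 -6.111260189258352 [-15.12956073 158.25922747] [-7.97074888 76.37287794]
172 [ 39  39  42  43  73 107 106  99 101 103 104  94] [ 97  99  99  98  99 112 111 107  46  42  47  47]
175 [112  98  58  42  70 104 107 107 105 102  99  97] [100 102 100  98  99 112 108 105  46  40  44  45]
178 [118 107  67  42  69 107 107 103 105 105  98  95] [102  99  98  98 104 111 116 111  75  42  44  45]
181 [107 114  86  47  75 106 104 104 107 106  95  93] [ 99 100  99 100 103 108 112 107  70  45  46  46]
184 [ 38  41  38  43  77 108 105 105 103 103  98  92] [102 101 101  99 101 118 111 108  63  42  40  45]
187 [108  93  59  48  63 106 107 103 104 101 104 103] [100  99 101  99 103 112 112 103  47  42  44  44]
```

The rod tilts 0.09 rad short of vertical, so the knob shifted a little in the grip. Nudging onward.

```bash
python3 -m creep '[[-1,[-0.3,0.05,0],0],[-1,[-0.6,0.1,0],0],[-1,[-0.9,0.1,0],0],[-1,[-1.1,0.1,0],0],[-1,[-1.1,0.1,0],0],[-1,[-1.1,0.1,0],0],[-1,[-1.1,0.1,0],0]]' 35
python3 rod.py
```

```text
clock: 16.7
eef_pos: [626.3, 293.1, 184.7]
eef_rot: [-3.141, 0.0, 2.968]
wrist_force: [-3.0, -3.8, 4.0]
finger_gap: 29.4
finger_force: 35.0
tilt u -0.0080754761122452 rms 0.5086576037617654 left edge x at z=190 -7.088965294308608 at 60 -6.039130578550372 [ -6.9098197  155.78412945] [-7.50243779 76.21825733]
```

```bash
python3 -m creep '[[-1,[-0.1,-0.05,0],0],[-1,[-0.1,-0.05,0],0],[-1,[-0.1,-0.05,0],0],[-1,[-0.1,-0.05,0],0],[-1,[-0.1,-0.05,0],0],[-1,[-0.1,-0.05,0],0],[-1,[-0.1,-0.05,0],0],[-1,[-0.1,-0.05,0],0],[-1,[-0.1,-0.05,0],0],[-1,[-0.1,-0.05,0],0]]' 35
python3 rod.py; python3 - <<'E'
from h import *
s=manip.camera("side")[:,:,::-1]
cv2.imwrite("pics/z7.png",cv2.resize(s[130:330,220:480],None,fx=3,fy=3,interpolation=cv2.INTER_CUBIC))
E
```

```text
clock: 17.9
eef_pos: [627.0, 293.0, 184.6]
eef_rot: [-3.142, 0.001, 2.969]
wrist_force: [-3.7, -2.4, 6.1]
finger_gap: 29.5
finger_force: 35.0
tilt u 0.004432373850560631 rms 0.5761843683107299 left edge x at z=190 -5.638872842695535 at 60 -6.215085216684208 [ -7.09564569 155.8400877 ] [-7.06469743 76.07372968]
```

View pics/z7.png

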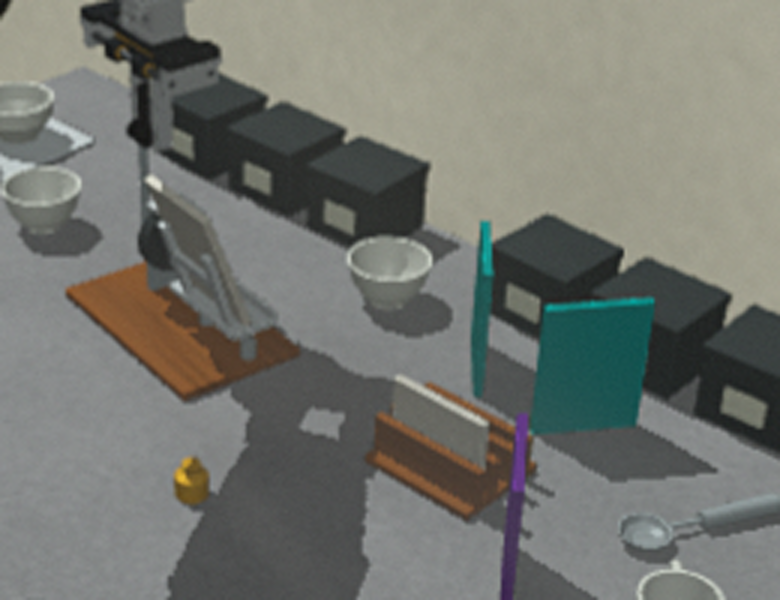

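The rod is vertical (crop 145,150–190) with the gripper still on the knob. The panel leans on the raised cradle (195,250), the short board is still in the rack, and everything else is undisturbed. Handing in.

```bash
python3 -c "
from cell import manip
print(manip.sign_off())"
```

```text
the job is handed in; nothing more can be done
None
```

The panel leans on the lift stand's rest, released while the ledge was down, and the gripper is holding the cam lever straight up (within about 0.01 rad by the last camera measurement); I handed the job in at about 18 s on the robot's clock.

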